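Slide the sauce bottle into the condiment stand

ROBOT

A 6-joint arm with a two-finger parallel gripper is mounted at the origin on a cart in front of the work surface, level with it; the furniture and walls round the work are solid. World frame = base frame: x ahead of the robot, y to its left, z up, the work surface at z = 0. Lengths are in m, angles in degrees, forces in N, time in s.
With the tool pointing down it reaches from about 0.375 to 0.9 m from the base axis. Payload 3.1 kg.
Tool frame: the origin (TCP) lies at the very end of the fingers, on their centre line; the grasp point (between the pads) lies grip_point_offset behind it (grip_point_offset is the distance from the TCP to the grasp point, in m); z points along the fingers, y is the line along which they close (so a half turn about z gives the same grasp; the last joint's range is limited). The gripper opens to 87 mm and grips with 3 to 60 N. Pads are 19 mm wide; open, the fingers measure 117 mm over their backs; the gripper's body (75 mm by 190 mm) begins 51 mm behind the grasp point.
Start: joints at [57.324, 30.224, 82.088, -0, 67.689, -10.227], TCP at [0.239, 0.578, 0.183] pointing down, gripper open.
Joint ranges: [-176.69, 176.69], [-43.24, 126.21], [12.49, 139.97], [-82, 262], [0, 151.66], [-163.58, 163.58]. Speed limits (degrees/s): [159.86, 159.86, 180, 180, 180, 180].

INTERFACE

Orientations are given as a 3x3 rotation matrix whose columns are the frame's x, y, z axes.
In Python, from rig import * gives the robot as it stands.
- The arm moves only by the tool move_arm, never from a script. Its argument "increments" is a list of rows, each a list of 3 entries, a list of its own where there are three numbers: the shift along the tool's x, y, z in units of 30 mm (1.0 is 30 mm), then the turn, a rotation vector about the tool's x, y, z in units of 120 degrees (1.0 is 120 degrees), then the closure, from 0 (fully open) to 1 (shut). A call has 1 to 20 rows; each row shifts and turns the commanded pose from where the row before left it, along the tool's axes as they then stand; what a row does not reach is not made up. A row lasts 1/12 s, in which the tool goes at most 41.7 mm and 7.16 degrees, less where a joint would pass 70% of its speed; a pose out of reach is approached as far as the arm can. A call with a number of a shift or a turn outside -1 to 1 is refused whole. A call with a gripper value outside its range is refused whole. The fingers move at their own pace and stop on an object; the grip force is fixed at half the most. Time passes only in rows, so rows that do not move let the fingers close. It gives the time, the measured TCP pose, the force, the opening and the grip force at its end, in the units of the state.
- read_state(): the state, without advancing time (a new reading comes with each control period).
- capture(name): name is "side" or "top" or "wrist"; returns a dict with "img" (384x512x3 uint8, red, green, blue), "mtx" (3x3 intrinsics, pixels), "eye" and "rotation" of the camera in the world. Camera axes: x right, y down, z forward; pixel columns grow to the right and rows downward; lengths in m; the calibration is good to about 2 mm. A picture is of the moment at which its call begins. There is no depth.
- hand_in(): hands the job in; it is judged then, once.
Trained networks look in a picture, given as the dict that the camera call returned (one of the last four; its "shot" number tells which), for a name from the list of things; names that differ only in an ending like _2 or _b are one class to them, and where a whole thing is asked for, a point or a joint stands for the part that bears it (a point fixed in the world has none). Each returns a list of dicts, best first, with "confidence" (0 to 1); they miss things now and then, are a little off and sometimes report something else, mostly with a low value. They report only what shows in the picture. A call takes as long as a camera call.
- search_frame(picture, label): "extent" ([left, top, right, bottom] as shares, 0 to 1, of the picture: columns of its width, rows of its height, round what is visible of it).
- pinpoint(picture, label): "xy" ([column, row] as shares, 0 to 1, of the picture: columns of its width, rows of its height: a listed point, or the origin of a listed thing).
The state is a dict: "time_s": time; "joint_positions": joint angles; "qvel": joint speeds; "tau": joint torques, N m; "position": TCP position; "tcp_rot": TCP orientation; "force": force on the tool from outside, world axes, zero at the start; "moment": the same for the moment, N m; "opening": opening from 0.0 (shut) to 1.0 (fully open); "grasp_force": force on a finger pad.
Only numpy, scipy, OpenCV 4.12 (cv2) and the standard library are available. Lean on these libraries where they do the work, as an engineer would, in place of code of your own. Each camera call takes 0.05 s, during which the arm holds its last target. There are 200 camera calls.

TASK

Push the tall sauce bottle along the table into the empty bay of the low wooden condiment stand, the bay with the cork disc, until the bottle's whole foot is inside the bay, behind the rounded front ends of its side walls. Push gently and low on its body so that it slides upright without tipping; do not take it between the fingers or lift it. Leave the two jars in the other bays and the two mugs where they are.

Things in the scene. Friction and masses are not known exactly. Their poses are not given: they have to be found in the camera images.
- bottle: Tall sauce bottle with yellow cap: round, 54 mm across up to about half its height, then tapering; 214 mm tall, 0.3 to 0.55 kg; loose on the table in front of the stand. It slides when pushed within about 25 mm of the table and tips when pushed at half its height. Origin: middle of its underside; z up along the bottle; yaw does not matter
- stand: Fixed light-wood stand without floor: three bays side by side, open to the front (robot side) and top, each 82 mm wide, 85 deep; side walls 10 thick, 35 high, their rounded front ends 5 mm longer; back board 55 high. Origin: on the table, middle of the middle bay; x points into the bays, y left: bay centres at y = -92, 0, +92 mm, straight walls begin at x = -42.5, back board face at x = +42.5
- bay (a point): Middle of the empty bay, on the table, marked by a paper-thin cork disc 60 mm across lying flat (nothing to trip on). Axes as the stand's: x points into the bay, y to the left
- jar: Glass jar with a dark lid, 51 mm across, 85 mm tall, in one of the other bays. Not to be moved. Origin: middle of its underside
- spice: Round spice jar with a dark cap, 41 mm across, 105 mm tall, in one of the other bays. Not to be moved. Origin: middle of its underside
- mug_right: Speckled beige mug, 85 mm across without its handle, 81 mm tall; standing on the right of the work. A bystander, not to be moved. Origin: middle of its underside
- mug_left: Speckled beige mug, 85 mm across without its handle, 81 mm tall; standing on the left of the work. A bystander, not to be moved. Origin: middle of its underside

How it is judged (in metres and radians):
At the end, for the whole second after the job is handed in: The bottle stands upright (within 0.05 rad) and still on the table in the empty bay, its axis between 21 mm before and 20 mm beyond the bay's middle along the bay and within 20 mm of it sideways (x of bottle in the frame of bay between -0.021 and 0.02 m and y of bottle in the frame of bay between -0.02 and 0.02 m and angle between bottle's own z axis and vertical below 0.05 rad and height (world z) of bottle below 0.004 m and linear speed of bottle below 0.01 m/s); the robot touches nothing.
It fails at once if the bottle tips (leans more than 0.2 rad) (angle between bottle's own z axis and vertical above 0.2 rad).
It fails at once if the bottle is lifted off the table (its foot rises more than 10 mm) (height (world z) of bottle above 0.01 m).
It fails at once if the bottle is taken between the fingers (the grasp point comes within 18 mm of its axis, below its top) (horizontal distance between the grasp point and bottle below 0.018 m and height (world z) of the grasp point below 0.22 m).
It fails at once if the fingers press on the bottle with more than 25 N (contact force between the fingers and bottle above 25 N).
It fails at once if a jar or a mug is moved by more than 15 mm (distance of any of jar, spice, mug_right, mug_left from where it was at the start of the episode above 0.015 m).
It also fails if it takes over 58 s, if anything falls off the work surface, if the arm or the gripper's body presses on something with over 40 N, if the wrist force passes 120 N, or if a joint passes its speed limit or range.

## Working session

There is one attempt and no reset: what is moved stays moved. The work goes in short steps, Python scripts to look and compute and a tool call to move; the robot and the scene stay as the last step left them, time stands still between calls to the robot, and variables do not carry over. Pictures are saved under pics/ and viewed, at most 10 in all, crops included, and the job is handed in when it is done.

Besides the shell and the picture viewer there is one more tool, called after ">>>" as name(argument=value, ...) on one line, values as JSON. move_arm: Moves the arm, as the interface text tells. Its arguments: {"type":"object","properties":{"increments":{"type":"array"}},"required":["increments"]}

```bash
mkdir -p pics; cat > h.py <<'E'
from rig import *
import numpy as np, cv2
def ray(c,xy,z=0.0):
    h,w=c["img"].shape[:2]
    p=np.array([xy[0]*w,xy[1]*h,1.0]); d=np.array(c["rotation"])@np.linalg.solve(np.array(c["mtx"]),p)
    e=np.array(c["eye"]); return e+d*(z-e[2])/d[2]
def save(c,n): cv2.imwrite(f"pics/{n}.png",c["img"][:,:,::-1])
E
python3 - <<'E'
from h import *
s=read_state(); print(s["time_s"],s["position"],np.round(s["tcp_rot"],3).tolist(),s["opening"]); 
try: print(grip_point_offset)
except Exception as e: print(e)
ims=[]
for n in ("top","side"):
    c=capture(n); save(c,n); ims.append(c["img"]); print(n,np.round(c["eye"],3))
    for l in ("bottle","bay","stand","jar","spice","mug_right"):
        for r in pinpoint(c,l)[:2]: print(l,np.round(r["xy"],3),round(r["confidence"],2),np.round(ray(c,r["xy"]),3))
E
```

```text
0.0 [0.23820667 0.57695415 0.18217093] [[-0.924, 0.382, -0.001], [0.382, 0.924, -0.002], [0.0, -0.002, -1.0]] 0.9987670323754064
0.0187
top [0.341 0.07  1.385]
bottle [0.563 0.512] 0.56 [ 0.506 -0.028  0.   ]
bay [0.558 0.378] 0.68 [ 0.664 -0.018  0.   ]
stand [0.495 0.378] 0.9 [0.662 0.08  0.   ]
stand [0.436 0.38 ] 0.35 [0.658 0.172 0.   ]
jar [0.497 0.374] 0.86 [0.668 0.077 0.   ]
spice [0.437 0.38 ] 0.62 [0.659 0.171 0.   ]
mug_right [0.746 0.642] 0.79 [ 0.362 -0.305  0.   ]
mug_right [0.494 0.374] 0.5 [0.668 0.081 0.   ]
side [-0.174 -1.171  0.552]
bottle [0.516 0.581] 0.84 [ 0.493 -0.056  0.   ]
bottle [0.529 0.704] 0.24 [ 0.361 -0.318  0.   ]
stand [0.517 0.57 ] 0.63 [ 0.513 -0.026  0.   ]
jar [0.567 0.523] 0.64 [0.675 0.076 0.   ]
spice [0.53  0.508] 0.69 [0.646 0.155 0.   ]
spice [0.557 0.525] 0.65 [0.653 0.076 0.   ]
mug_right [0.53  0.709] 0.93 [ 0.358 -0.327  0.   ]
```

View pics/top.png

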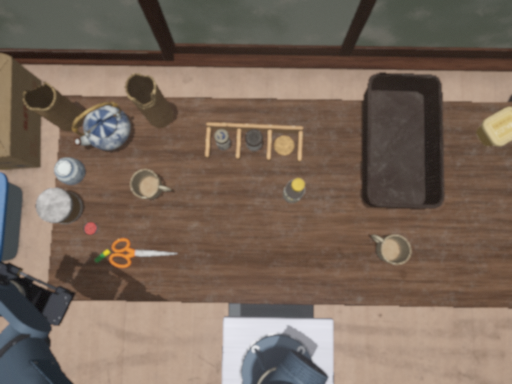

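View pics/side.png

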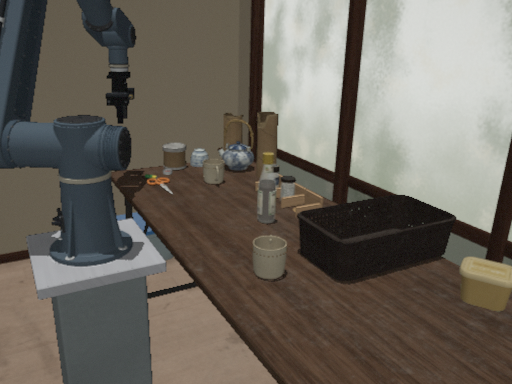

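The top view shows the cork disc in the right-hand bay at about (284,145). The bottle cap is at about (298,184), with its foot near (291,193). The mugs are at (148,185) and (394,250), well clear. I'll compute the geometry.

```bash
python3 - <<'E'
from h import *
c=capture("top")
P=lambda u,v,z:np.round(ray(c,(u/512,v/384),z),3)
print("cap",P(298,184,.214),"cork",P(284,145,0))
print("walls L",P(207,127,.035),P(206,157,.035),"R",P(301,130,.035),P(300,160,.035),"back",P(207,124,.055),P(302,128,.055))
r=search_frame(c,"bottle")[0]; print(np.round(np.array(r["extent"])*[512,384,512,384]),r["confidence"])
im=c["img"][110:214,190:320]; cv2.imwrite("pics/crop.png",cv2.resize(im,None,fx=5.5,fy=5.5,interpolation=cv2.INTER_CUBIC)[:,:,::-1])
c=capture("side")
r=search_frame(c,"bottle")[0]; e=np.array(r["extent"]);print(e*[512,384,512,384])
x=(e[0]+e[2])/2; print("side foot front",ray(c,(x,e[3])),"eye",c["eye"],"top",ray(c,(x,e[1]),.214))
E
```

```text
cap [ 0.513 -0.037  0.214] cork [ 0.664 -0.013  0.   ]
walls L [0.708 0.22  0.035] [0.616 0.22  0.035] R [ 0.703 -0.062  0.035] [ 0.611 -0.059  0.035] back [0.712 0.218 0.055] [ 0.704 -0.063  0.055]
[282. 181. 301. 204.] 0.65
[255.1808 153.792  274.7904 222.9888]
side foot front [ 0.49630499 -0.05598522  0.        ] eye [-0.1736366  -1.17094003  0.55216717] top [ 0.49647894 -0.04142814  0.214     ]
```

View pics/crop.png

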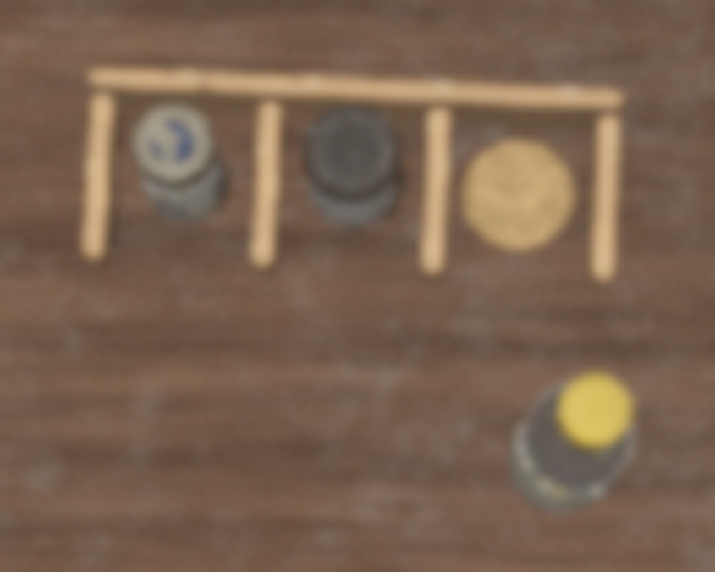

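>>> move_arm(increments=[[[0,0,0],[0,0,-0.043],0.75],[[0,0,0],[0,0,-0.043],0.75],[[0,0,0],[0,0,-0.043],0.75],[[0,0,0],[0,0,-0.043],0.75],[[0,0,0],[0,0,-0.043],0.75],[[0,0,0],[0,0,-0.043],0.75],[[-0.15,-0.5,0],[0,0,0],0.75],[[-0.15,-0.9,0],[0,0,0],0.75],[[-0.15,-0.9,0],[0,0,0],0.75],[[-0.15,-0.9,0],[0,0,0],0.75],[[-0.15,-0.9,0],[0,0,0],0.75],[[-0.15,-0.9,0],[0,0,0],0.75],[[-0.15,-0.9,0],[0,0,0],0.75],[[-0.15,-0.9,0],[0,0,0],0.75],[[-0.15,-0.9,0],[0,0,0],0.75],[[-0.15,-0.9,0],[0,0,0],0.75],[[-0.15,-0.9,0],[0,0,0],0.75],[[-0.15,-0.9,0],[0,0,0],0.75],[[-0.15,-0.5,0],[0,0,0],0.75],[[0,0,0],[0,0,0],0.75]])

```text
time_s: 2.57
position: [0.3461, 0.2608, 0.1834]
tcp_rot: [[-0.989, -0.145, 0.001], [-0.145, 0.989, -0.001], [-0.001, -0.001, -1.0]]
force: [0.2, 0.4, -0.6]
opening: 0.25
grasp_force: 0.0
```

>>> move_arm(increments=[[[-0.1,-0.5,0],[0,0,0],0.75],[[-0.13,-0.85,0],[0,0,0],0.75],[[-0.13,-0.85,0],[0,0,0],0.75],[[-0.13,-0.85,0],[0,0,0],0.75],[[-0.13,-0.85,0],[0,0,0],0.75],[[-0.13,-0.85,0],[0,0,0],0.75],[[-0.13,-0.85,0],[0,0,0],0.75],[[-0.13,-0.85,0],[0,0,0],0.75],[[-0.13,-0.85,0],[0,0,0],0.75],[[-0.13,-0.85,0],[0,0,0],0.75],[[-0.13,-0.85,0],[0,0,0],0.75],[[-0.13,-0.85,0],[0,0,0],0.75],[[-0.1,-0.7,0],[0,0,0],0.75],[[0,0,0],[0,-0.045,0],0.75],[[0,0,0],[0,-0.045,0],0.75],[[0,0,0],[0,-0.045,0],0.75],[[0,0,0],[0,-0.045,0],0.75],[[0,0,0],[0,-0.045,0],0.75],[[0,0,0],[0,0,0],0.75]])

```text
time_s: 4.15
position: [0.4382, -0.0383, 0.1827]
tcp_rot: [[-0.901, -0.15, 0.408], [-0.132, 0.989, 0.071], [-0.414, 0.01, -0.91]]
force: [-0.4, 0.6, -1.0]
opening: 0.248
grasp_force: 0.0
```

```bash
python3 - <<'E'
from h import *
s=read_state(); print(np.round(s["joint_positions"],1))
E
```

```text
[ -33.3    8.7  126.6   33.6   30.8 -158.9]
```

Joint 6 is close to its limit, so I'll lift a little and give the tool a half turn, which leaves the fingers equivalent.

>>> move_arm(increments=[[[-0.28,0,-0.6],[0,0,0],0.75],[[-0.28,0,-0.6],[0,0,0],0.75],[[-0.28,0,-0.6],[0,0,0],0.75],[[0,0,0],[0,0,0.058],0.75],[[0,0,0],[0,0,0.058],0.75],[[0,0,0],[0,0,0.058],0.75],[[0,0,0],[0,0,0.058],0.75],[[0,0,0],[0,0,0.058],0.75],[[0,0,0],[0,0,0.058],0.75],[[0,0,0],[0,0,0.058],0.75],[[0,0,0],[0,0,0.058],0.75],[[0,0,0],[0,0,0.058],0.75],[[0,0,0],[0,0,0.058],0.75],[[0,0,0],[0,0,0.058],0.75],[[0,0,0],[0,0,0.058],0.75],[[0,0,0],[0,0,0.058],0.75],[[0,0,0],[0,0,0.058],0.75],[[0,0,0],[0,0,0.058],0.75],[[0,0,0],[0,0,0.058],0.75],[[0,0,0],[0,0,0.058],0.75]])

```text
time_s: 5.82
position: [0.4426, -0.0406, 0.244]
tcp_rot: [[0.299, 0.862, 0.409], [0.932, -0.355, 0.067], [0.203, 0.361, -0.91]]
force: [-0.2, 0.3, -0.1]
opening: 0.251
grasp_force: 0.0
```

>>> move_arm(increments=[[[0,0,0],[0,0,0.057],0.75],[[0,0,0],[0,0,0.057],0.75],[[0,0,0],[0,0,0.057],0.75],[[0,0,0],[0,0,0.057],0.75],[[0,0,0],[0,0,0.057],0.75],[[0,0,0],[0,0,0.057],0.75],[[0,0,0],[0,0,0.057],0.75],[[0,0,0],[0,0,0.057],0.75],[[0,0,0],[0,0,0.057],0.75],[[0,0,0],[0,0,0],0.75]])

```text
time_s: 6.65
position: [0.4426, -0.0406, 0.244]
tcp_rot: [[0.9, 0.152, 0.409], [0.136, -0.988, 0.067], [0.415, -0.005, -0.91]]
force: [0.1, 0.1, -0.4]
opening: 0.249
grasp_force: 0.0
```

```bash
cat > st.py <<'E'
from h import *
import sys
s=read_state(); R=np.array(s["tcp_rot"]); p=np.array(s["position"]); print(np.round(s["joint_positions"],1), np.round(p,4), s["time_s"]); print(np.round(R,3).tolist())
d=np.array([.989,.15,0]); y=np.cross([0,0,-1],d) ; t=np.radians(float(sys.argv[2]) if len(sys.argv)>2 else 27); z=np.sin(t)*d+np.array([0,0,-np.cos(t)])
x=np.cross(y,z) if False else None
y=np.cross(z,d);y/=np.linalg.norm(y); y=y if y@R[:,1]>0 else -y; x=np.cross(y,z); T=np.c_[x,y,z]
print("turn units",np.round(cv2.Rodrigues(R.T@T)[0].ravel()*180/np.pi/120,4))
if len(sys.argv)>1:
    g=np.array(eval(sys.argv[1])); print("shift units now-axes",np.round(R.T@(g-p)/.03,3),"target-axes",np.round(T.T@(g-p)/.03,3))
E
python3 st.py "[.445,-.046,.012]"
```

```text
[-33.1   1.5 120.4  24.6  42.2  32.2] [ 0.4426 -0.0406  0.244 ] 6.65
[[0.9, 0.152, 0.409], [0.136, -0.988, 0.067], [0.415, -0.005, -0.91]]
turn units [-0.0025  0.0209 -0.0002]
shift units now-axes [-3.16   0.227  7.059] target-axes [-3.467  0.189  6.915]
```

>>> move_arm(increments=[[[0,0,0],[-0.0025,0.0209,0],0.75],[[-0.24,0.013,0.48],[0,0,0],0.75],[[-0.24,0.013,0.48],[0,0,0],0.75],[[-0.24,0.013,0.48],[0,0,0],0.75],[[-0.24,0.013,0.48],[0,0,0],0.75],[[-0.24,0.013,0.48],[0,0,0],0.75],[[-0.24,0.013,0.48],[0,0,0],0.75],[[-0.24,0.013,0.48],[0,0,0],0.75],[[-0.24,0.013,0.48],[0,0,0],0.75],[[-0.24,0.013,0.48],[0,0,0],0.75],[[-0.24,0.013,0.48],[0,0,0],0.75],[[-0.24,0.013,0.48],[0,0,0],0.75],[[-0.24,0.013,0.48],[0,0,0],0.75],[[0,0,0],[0,0,0],0.75]])

```text
time_s: 7.82
position: [0.4459, -0.0432, 0.0608]
tcp_rot: [[0.88, 0.155, 0.45], [0.135, -0.988, 0.075], [0.456, -0.005, -0.89]]
force: [-0.2, 0.2, -0.3]
opening: 0.251
grasp_force: 0.0
```

```bash
python3 st.py "[.455,-.0445,.012]"; python3 - <<'E'
from h import *
a=capture("side"); b=capture("wrist")
i=cv2.resize(a["img"][120:260,180:380],(800,560),interpolation=cv2.INTER_CUBIC); cv2.imwrite("pics/s2.png",i[:,:,::-1])
c=capture("top"); save(b,"w2")
for n,q in(("top",c),("wrist",b)):
  for r in pinpoint(q,"bottle")[:1]: print(n,r["confidence"],ray(q,r["xy"]))
  for r in pinpoint(q,"bay")[:1]: print(n,r["confidence"],ray(q,r["xy"]))
E
```

```text
[-35.2  31.7 136.5 112.9  20.4 -64.9] [ 0.4459 -0.0432  0.0608] 7.8167
[[0.88, 0.155, 0.45], [0.135, -0.988, 0.075], [0.456, -0.005, -0.89]]
turn units [-0.0032 -0.0011  0.0008]
shift units now-axes [-0.482  0.098  1.58 ] target-axes [-0.478  0.088  1.582]
top 0.36 [ 0.50797626 -0.03119998  0.        ]
top 0.78 [ 0.67468764 -0.01325466  0.        ]
wrist 0.82 [ 0.51469301 -0.03728369  0.        ]
```

View pics/s2.png

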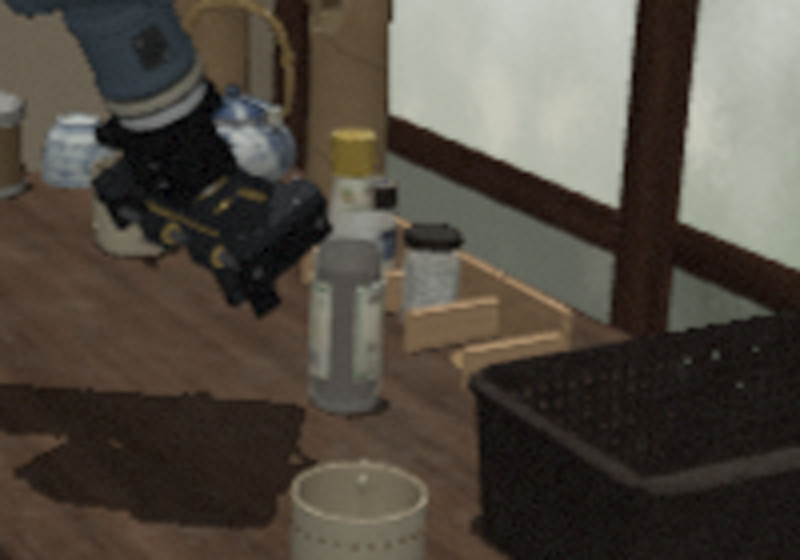

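View pics/w2.png

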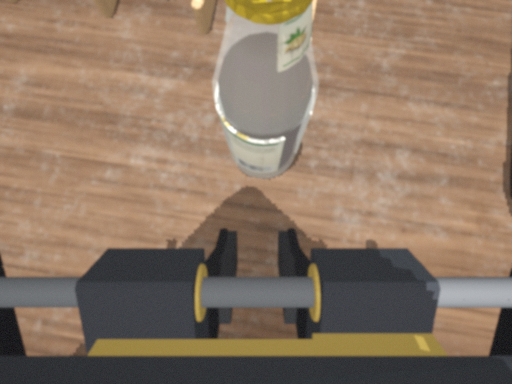

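The side view shows the bottle upright with the tilted gripper behind it. In the wrist view the bottle (column 265) lines up with the finger gap (column 258). I'll go down.

>>> move_arm(increments=[[[-0.02,0.01,0.21],[0,0,0],0.75],[[-0.02,0.01,0.21],[0,0,0],0.75],[[-0.02,0.01,0.21],[0,0,0],0.75],[[-0.02,0.01,0.21],[0,0,0],0.75],[[-0.02,0.01,0.21],[0,0,0],0.75],[[-0.02,0.01,0.21],[0,0,0],0.75],[[-0.02,0.01,0.21],[0,0,0],0.75],[[-0.02,0.01,0.21],[0,0,0],0.75],[[0,0,0],[0,0,0],0.75]])

```text
time_s: 8.92
position: [0.4648, -0.0428, 0.0159]
tcp_rot: [[0.878, 0.153, 0.453], [0.135, -0.988, 0.073], [0.459, -0.003, -0.889]]
force: [-0.6, -0.2, 0.2]
opening: 0.246
grasp_force: 0.0
```

```bash
python3 st.py "[.4785,-.0419,.013]" 32
```

```text
[-33.   40.5 135.4 131.9  24.4 -83. ] [ 0.4648 -0.0428  0.0159] 8.9167
[[0.878, 0.153, 0.453], [0.135, -0.988, 0.073], [0.459, -0.003, -0.889]]
turn units [-0.0021  0.0393  0.0007]
shift units now-axes [0.362 0.042 0.294] target-axes [0.337 0.04  0.323]
```

>>> move_arm(increments=[[[0,0,0],[-0.001,0.01,0],0.75],[[0,0,0],[-0.001,0.01,0],0.75],[[0,0,0],[0,0.01,0],0.75],[[0,0,0],[0,0.009,0],0.75],[[0,0,0],[0,0,0],0.75]])

```text
time_s: 9.33
position: [0.4633, -0.0424, 0.016]
tcp_rot: [[0.839, 0.15, 0.522], [0.127, -0.989, 0.08], [0.528, -0.001, -0.849]]
force: [0.6, 0.3, -0.6]
opening: 0.245
grasp_force: 0.0
```

```bash
python3 st.py "[.475,-.0412,.013]" 32
```

```text
[-36.3  45.  139.7 139.8  35.4 -95.7] [ 0.4633 -0.0424  0.016 ] 9.3333
[[0.839, 0.15, 0.522], [0.127, -0.989, 0.08], [0.528, -0.001, -0.849]]
turn units [-0.0006  0.0009 -0.0002]
shift units now-axes [0.279 0.02  0.292] target-axes [0.278 0.02  0.292]
```

>>> move_arm(increments=[[[0.046,0.003,0.049],[0,0,0],0.75],[[0.046,0.003,0.049],[0,0,0],0.75],[[0.046,0.003,0.049],[0,0,0],0.75],[[0.046,0.003,0.049],[0,0,0],0.75],[[0.046,0.003,0.049],[0,0,0],0.75],[[0.046,0.003,0.049],[0,0,0],0.75],[[0.042,0,0.026],[0,0,0],0.75],[[0.042,0,0.026],[0,0,0],0.75],[[0.042,0,0.026],[0,0,0],0.75],[[0.042,0,0.026],[0,0,0],0.75],[[0.042,0,0.026],[0,0,0],0.75],[[0.042,0,0.026],[0,0,0],0.75],[[0.042,0,0.026],[0,0,0],0.75],[[0.042,0,0.026],[0,0,0],0.75],[[0.042,0,0.026],[0,0,0],0.75],[[0.042,0,0.026],[0,0,0],0.75]])

```text
time_s: 10.67
position: [0.4903, -0.039, 0.0128]
tcp_rot: [[0.839, 0.151, 0.523], [0.128, -0.989, 0.08], [0.529, -0.0, -0.849]]
force: [0.3, 0.6, 0.8]
opening: 0.254
grasp_force: 0.0
```

```bash
python3 - <<'E'
from h import *
a=capture("side"); b=capture("wrist")
i=cv2.resize(a["img"][140:240,210:350],(560,400),interpolation=cv2.INTER_CUBIC)
j=np.vstack([i,np.zeros((0,560,3),np.uint8)]); k=cv2.resize(b["img"],(533,400)); 
o=np.hstack([cv2.resize(i,(420,300)),cv2.resize(k,(380,300))]); cv2.imwrite("pics/s3.png",o[:,:,::-1])
for r in pinpoint(b,"bottle")[:1]: print(r["confidence"],ray(b,r["xy"]))
E
```

```text
0.93 [ 0.51194776 -0.03885316  0.        ]
```

View pics/s3.png

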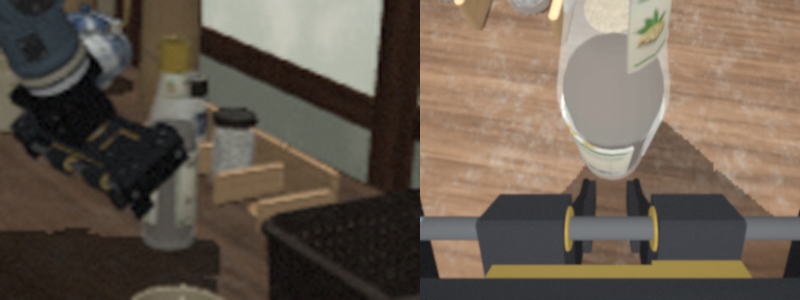

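The fingers are just short of the bottle and centred on it. I'll push slowly.

>>> move_arm(increments=[[[0.03,0,0.0187],[0,0,0],0.75],[[0.03,0,0.0187],[0,0,0],0.75],[[0.03,0,0.0187],[0,0,0],0.75],[[0.03,0,0.0187],[0,0,0],0.75],[[0.03,0,0.0187],[0,0,0],0.75],[[0.03,0,0.0187],[0,0,0],0.75],[[0.03,0,0.0187],[0,0,0],0.75],[[0.03,0,0.0187],[0,0,0],0.75],[[0.04,0,0.025],[0,0,0],0.75],[[0.04,0,0.025],[0,0,0],0.75],[[0.04,0,0.025],[0,0,0],0.75],[[0.04,0,0.025],[0,0,0],0.75],[[0.04,0,0.025],[0,0,0],0.75],[[0.04,0,0.025],[0,0,0],0.75],[[0.04,0,0.025],[0,0,0],0.75],[[0.04,0,0.025],[0,0,0],0.75]])

```text
time_s: 12.15
position: [0.5096, -0.0358, 0.0127]
tcp_rot: [[0.839, 0.151, 0.522], [0.128, -0.988, 0.08], [0.528, -0.0, -0.849]]
force: [-2.6, 0.2, 1.0]
opening: 0.248
grasp_force: 1.7
```

```bash
cat > look.py <<'E'
from h import *
import sys
a=capture("side"); b=capture("wrist")
i=a["img"][140:240,210:350]
o=np.hstack([cv2.resize(i,(420,300),interpolation=cv2.INTER_CUBIC),cv2.resize(b["img"],(380,300))]); cv2.imwrite("pics/%s.png"%sys.argv[1],o[:,:,::-1])
B=np.array([.663,-.0135]);
for n,q in(("wrist",b),("side",a)):
  for r in pinpoint(q,"bottle")[:1]:
    p=ray(q,r["xy"])[:2]; v=p-B; print(n,r["confidence"],p,"bayframe",np.round([v@[1,-.03],v@[.03,1]],4))
s=read_state(); v=np.array(s["position"][:2])-B; print("tcp bayframe",np.round([v@[1,-.03],v@[.03,1]],4),np.round(s["joint_positions"],1))
E
python3 look.py s4
```

```text
wrist 0.63 [ 0.51993962 -0.03611645] bayframe [-0.1424 -0.0269]
side 0.68 [ 0.521193   -0.02198928] bayframe [-0.1416 -0.0127]
tcp bayframe [-0.1525 -0.027 ] [-30.2  42.9 132.7 136.1  28.6 -84.2]
```

View pics/s4.png

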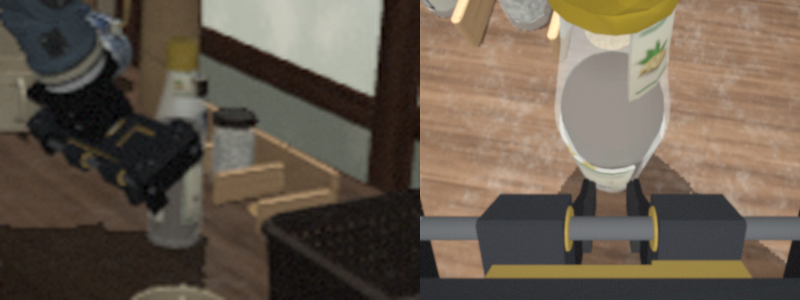

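Contact is made at about 2.6 N and the bottle stays upright and centred. I'll keep pushing, easing slightly left.

>>> move_arm(increments=[[[0.05,-0.01,0.0312],[0,0,0],0.75],[[0.07,-0.01,0.0437],[0,0,0],0.75],[[0.07,-0.01,0.0437],[0,0,0],0.75],[[0.07,-0.01,0.0437],[0,0,0],0.75],[[0.07,-0.01,0.0437],[0,0,0],0.75],[[0.07,-0.01,0.0437],[0,0,0],0.75],[[0.07,-0.01,0.0437],[0,0,0],0.75],[[0.07,-0.01,0.0437],[0,0,0],0.75],[[0.07,-0.01,0.0437],[0,0,0],0.75],[[0.07,-0.01,0.0437],[0,0,0],0.75],[[0.07,-0.01,0.0437],[0,0,0],0.75],[[0.07,-0.01,0.0437],[0,0,0],0.75],[[0.07,-0.01,0.0437],[0,0,0],0.75],[[0.07,-0.01,0.0437],[0,0,0],0.75],[[0.07,-0.01,0.0437],[0,0,0],0.75],[[0.07,-0.01,0.0437],[0,0,0],0.75],[[0.07,-0.01,0.0437],[0,0,0],0.75],[[0.07,-0.01,0.0437],[0,0,0],0.75],[[0.07,-0.01,0.0437],[0,0,0],0.75],[[0.04,0,0.025],[0,0,0],0.75]])

```text
time_s: 14.02
position: [0.5566, -0.0231, 0.0128]
tcp_rot: [[0.839, 0.151, 0.523], [0.129, -0.988, 0.08], [0.529, 0.0, -0.849]]
force: [-2.9, 0.2, 2.7]
opening: 0.253
grasp_force: 1.7
```

```bash
python3 look.py s5; python3 - <<'E'
from h import *
c=capture("top"); im=c["img"]; hsv=cv2.cvtColor(im,cv2.COLOR_RGB2HSV)
m=cv2.inRange(hsv,(22,130,120),(34,255,255)); m[:, :250]=0; m[:,340:]=0; m[:110]=0; m[215:]=0
M=cv2.moments(m,True); u,v=M["m10"]/M["m00"],M["m01"]/M["m00"]; print(M["m00"],u,v,ray(c,((u+.5)/512,(v+.5)/384),.214))
cv2.imwrite("pics/t5.png",cv2.resize(im[110:214,190:320],None,fx=5.5,fy=5.5,interpolation=cv2.INTER_CUBIC)[:,:,::-1])
E
```

```text
wrist 0.72 [ 0.56772061 -0.02362505] bayframe [-0.095 -0.013]
side 0.92 [ 0.55619562 -0.02482339] bayframe [-0.1065 -0.0145]
tcp bayframe [-0.1064 -0.0128] [-24.7  41.8 126.1 131.1  22.7 -72.6]Traceback (most recent call last):
  File "<stdin>", line 4, in <module>
ZeroDivisionError: float division by zero
```

>>> move_arm(increments=[[[0.05,0.005,0.0312],[0,0,0],0.75],[[0.07,0.006,0.0437],[0,0,0],0.75],[[0.07,0.006,0.0437],[0,0,0],0.75],[[0.07,0.006,0.0437],[0,0,0],0.75],[[0.07,0.006,0.0437],[0,0,0],0.75],[[0.07,0.006,0.0437],[0,0,0],0.75],[[0.07,0.006,0.0437],[0,0,0],0.75],[[0.07,0.006,0.0437],[0,0,0],0.75],[[0.07,0.006,0.0437],[0,0,0],0.75],[[0.07,0.006,0.0437],[0,0,0],0.75],[[0.07,0.006,0.0437],[0,0,0],0.75],[[0.07,0.006,0.0437],[0,0,0],0.75],[[0.07,0.006,0.0437],[0,0,0],0.75],[[0.07,0.006,0.0437],[0,0,0],0.75],[[0.07,0.006,0.0437],[0,0,0],0.75],[[0.07,0.006,0.0437],[0,0,0],0.75],[[0.07,0.006,0.0437],[0,0,0],0.75],[[0.05,0.005,0.0312],[0,0,0],0.75],[[0,0,0],[0,0,0],0.75]])

```text
time_s: 15.85
position: [0.6, -0.0198, 0.0129]
tcp_rot: [[0.839, 0.151, 0.523], [0.129, -0.988, 0.08], [0.53, 0.0, -0.848]]
force: [-1.5, 0.2, 1.5]
opening: 0.251
grasp_force: 1.3
```

```bash
python3 look.py s6; python3 - <<'E'
from h import *
c=capture("top")
for r in pinpoint(c,"bottle")[:2]+pinpoint(c,"bay")[:1]: print(r["confidence"],ray(c,r["xy"]))
i=cv2.imread("pics/s6.png"); t=cv2.resize(c["img"][110:214,190:320],(375,300),interpolation=cv2.INTER_CUBIC)[:,:,::-1]
cv2.imwrite("pics/t6.png",np.vstack([i,np.hstack([t,np.zeros((300,425,3),np.uint8)])]))
E
```

```text
wrist 0.71 [ 0.60915572 -0.01939665] bayframe [-0.0537 -0.0075]
side 0.94 [ 0.59350003 -0.04704742] bayframe [-0.0685 -0.0356]
tcp bayframe [-0.0634 -0.0082] [-21.7  41.7 119.8 121.6  18.3 -59.4]
0.47 [ 0.60352116 -0.01281829  0.        ]
0.68 [ 0.67100743 -0.0162534   0.        ]
```

View pics/t6.png

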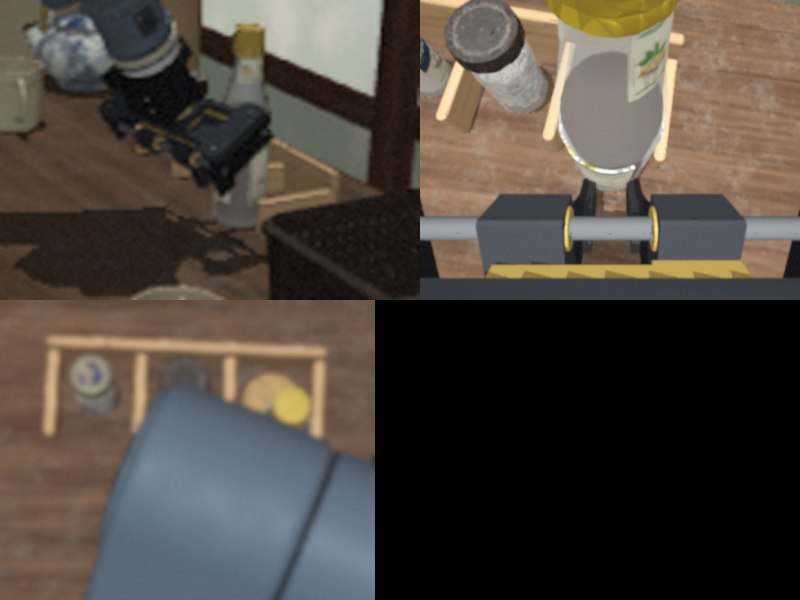

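```bash
python3 - <<'E'
from h import *
b=capture("wrist"); s=read_state(); t=np.array(s["position"])
print("foot front",ray(b,(259/512,239/384)),ray(b,(259/512,239/384),.01),"tcp",t)
R=np.array(b["rotation"]); 
def pr(p): q=np.array(b["mtx"])@(R.T@(np.array(p)-b["eye"])); return np.round(q[:2]/q[2],1)
print("tcp px",pr(t)); d=np.array([.989,.15,0]);tr=np.array(s["tcp_rot"])
for k in(.010,.02,.03): print(k,pr(np.r_[t[:2],0]+(k-.027)*d), "sides z.1",pr(np.r_[t[:2],.1]+k*d+.027*tr[:,1]),pr(np.r_[t[:2],.1]+k*d-.027*tr[:,1]),"cap",pr(np.r_[t[:2],.214]+k*d))
c=capture("top"); print("cap top",ray(c,(290.9/512,146.7/384),.214))
cv2.imwrite("pics/w7.png",cv2.resize(b["img"][120:320,130:390],(780,600),interpolation=cv2.INTER_CUBIC)[:,:,::-1])
E
```

```text
foot front [ 0.58897511 -0.02341205  0.        ] [ 0.58786754 -0.02351552  0.01      ] tcp [ 0.5993652  -0.01980542  0.01265096]
tcp px [256.  220.2]
0.01 [256.  248.2] sides z.1 [321.9 160.3] [189.3 160.2] cap [ 250.3 -354.7]
0.02 [256.1 233.4] sides z.1 [320.8 137.5] [190.6 137.5] cap [ 251.1 -421.6]
0.03 [256.1 219. ] sides z.1 [319.6 115.5] [191.8 115.5] cap [ 251.7 -477.3]
cap top [ 0.61013499 -0.0181972   0.214     ]
```

View pics/w7.png

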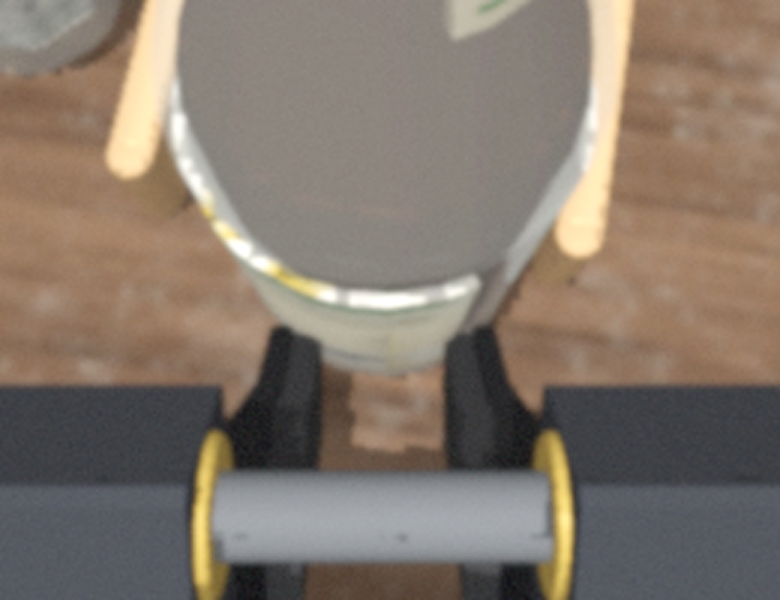

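Wrist view: the foot front is at about px (260,243), between the two wall ends. The top camera's cap position agrees, putting the bottle about 52 mm before the bay's middle and 6 mm right of it. Next push is about 44 mm.

>>> move_arm(increments=[[[0.05,0.003,0.0312],[0,0,0],0.75],[[0.07,0.003,0.0437],[0,0,0],0.75],[[0.07,0.003,0.0437],[0,0,0],0.75],[[0.07,0.003,0.0437],[0,0,0],0.75],[[0.07,0.003,0.0437],[0,0,0],0.75],[[0.07,0.003,0.0437],[0,0,0],0.75],[[0.07,0.003,0.0437],[0,0,0],0.75],[[0.07,0.003,0.0437],[0,0,0],0.75],[[0.07,0.003,0.0437],[0,0,0],0.75],[[0.05,0.002,0.0312],[0,0,0],0.75],[[0,0,0],[0,0,0],0.75]])

```text
time_s: 17.22
position: [0.6232, -0.0171, 0.0129]
tcp_rot: [[0.838, 0.151, 0.523], [0.129, -0.988, 0.08], [0.53, 0.0, -0.848]]
force: [-2.4, -0.2, 0.5]
opening: 0.249
grasp_force: 1.3
```

```bash
python3 look.py s8
```

```text
wrist 0.85 [ 0.63352721 -0.01635573] bayframe [-0.0294 -0.0037]
side 0.97 [ 0.61209848 -0.0314562 ] bayframe [-0.0504 -0.0195]
tcp bayframe [-0.0403 -0.0048] [-20.2  41.9 116.5 115.   16.4 -51.1]
```

>>> move_arm(increments=[[[0.05,0.003,0.0312],[0,0,0],0.75],[[0.07,0.003,0.0437],[0,0,0],0.75],[[0.07,0.003,0.0437],[0,0,0],0.75],[[0.07,0.003,0.0437],[0,0,0],0.75],[[0.07,0.003,0.0437],[0,0,0],0.75],[[0.07,0.003,0.0437],[0,0,0],0.75],[[0.07,0.003,0.0437],[0,0,0],0.75],[[0.07,0.003,0.0437],[0,0,0],0.75],[[0.05,0.003,0.0312],[0,0,0],0.75],[[0,0,0],[0,0,0],0.75]])

```text
time_s: 18.25
position: [0.644, -0.0147, 0.0129]
tcp_rot: [[0.839, 0.151, 0.523], [0.129, -0.988, 0.08], [0.529, 0.0, -0.848]]
force: [-1.5, 0.4, 1.1]
opening: 0.253
grasp_force: 1.3
```

```bash
python3 look.py s9; python3 - <<'E'
from h import *
c=capture("top"); cv2.imwrite("pics/t9.png",cv2.resize(c["img"][110:214,190:320],None,fx=5.5,fy=5.5,interpolation=cv2.INTER_CUBIC)[:,:,::-1])
hsv=cv2.cvtColor(c["img"],cv2.COLOR_RGB2HSV); m=cv2.inRange(hsv,(20,150,120),(35,255,255)); m[:,:250]=0; m[:,330:]=0;m[:100]=0;m[220:]=0
ys,xs=np.nonzero(m); print(len(xs)); 
if len(xs): print(xs.mean(),ys.mean(),ray(c,((xs.mean()+.5)/512,(ys.mean()+.5)/384),.214))
E
```

```text
wrist 0.86 [ 0.65527145 -0.01694767] bayframe [-0.0076 -0.0037]
side 0.97 [ 0.65354844 -0.00620858] bayframe [-0.0097  0.007 ]
tcp bayframe [-0.0196 -0.0019] [-19.   42.3 113.6 108.   15.  -42.6]
3
287.6666666666667 135.66666666666666 [ 0.63791322 -0.01098418  0.214     ]
```

Estimated at 8 mm before the bay's middle, so I'll back away and check.

>>> move_arm(increments=[[[-0.07,0,-0.0437],[0,0,0],0.75],[[-0.14,0,-0.0875],[0,0,0],0.75],[[-0.21,0,-0.131],[0,0,0],0.75],[[-0.21,0,-0.131],[0,0,0],0.75],[[-0.21,0,-0.131],[0,0,0],0.75],[[-0.21,0,-0.131],[0,0,0],0.75],[[-0.21,0,-0.131],[0,0,0],0.75],[[-0.21,0,-0.131],[0,0,0],0.75],[[-0.21,0,-0.131],[0,0,0],0.75],[[-0.21,0,-0.131],[0,0,0],0.75],[[-0.21,0,-0.131],[0,0,0],0.75],[[-0.21,0,-0.131],[0,0,0],0.75],[[-0.21,0,-0.131],[0,0,0],0.75],[[-0.21,0,-0.131],[0,0,0],0.75],[[-0.21,0,-0.131],[0,0,0],0.75],[[0,0,0],[0,0,0],0.75]])

```text
time_s: 19.83
position: [0.5396, -0.0308, 0.0126]
tcp_rot: [[0.84, 0.15, 0.522], [0.127, -0.989, 0.079], [0.528, -0.0, -0.849]]
force: [0.4, -0.5, 0.2]
opening: 0.248
grasp_force: 0.0
```

```bash
python3 look.py s10; python3 - <<'E'
from h import *
c=capture("top"); t=cv2.resize(c["img"][110:214,190:320],(375,300),interpolation=cv2.INTER_CUBIC)[:,:,::-1]
i=cv2.imread("pics/s10.png"); cv2.imwrite("pics/f.png",np.vstack([i,np.hstack([t,np.zeros((300,425,3),np.uint8)])]))
E
```

```text
wrist 0.61 [ 0.65364611 -0.01400829] bayframe [-0.0093 -0.0008]
side 0.77 [ 0.65220288 -0.01357394] bayframe [-0.0108 -0.0004]
tcp bayframe [-0.1209 -0.021 ] [-26.8  42.  128.1 132.4  24.6 -76.3]
```

View pics/f.png

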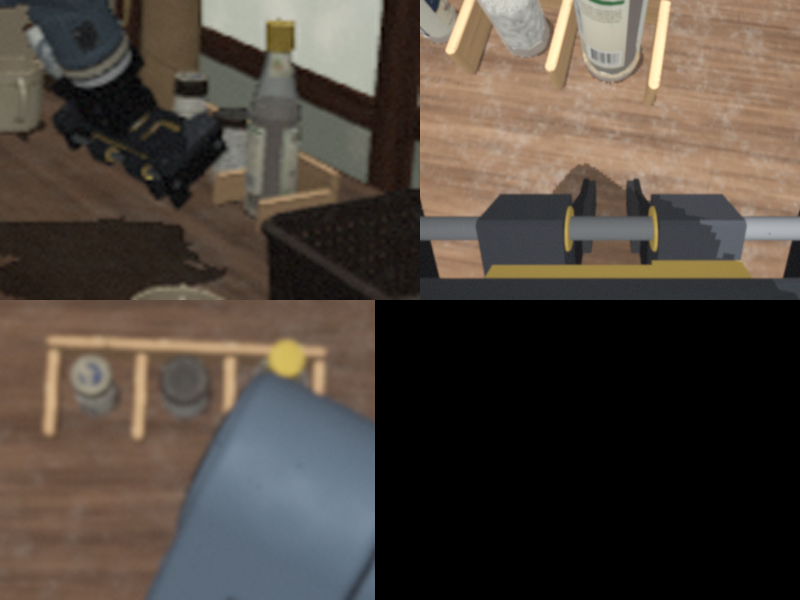

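The bottle stands upright, about 10 mm before the bay's middle and about 1 mm off sideways. The wrist, side and top views agree, nothing is touching it, and its foot is behind the wall ends. I'm handing in.

```bash
python3 -c "
from rig import *
print(hand_in())"
```

```text
the job is handed in; nothing more can be done
None
```

I pushed the bottle upright into the empty bay and handed the job in at about 20 s; camera estimates put it about 10 mm before the bay's middle and about 1 mm off sideways, but the hand-in gave no verdict.

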